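# Stand the reagent bottles on the strip in order of height

### The job

Stand the four bottles (brown with white cap, white with white cap, white with blue cap, small brown vial with black cap) upright on the four round seats of the aluminium strip in order of height, each in the middle of its own seat: the tallest on the seat next to the orange end block, falling seat by seat to the shortest at the grey end. Do not tip any bottle over on the way, and leave the clear beaker beside them standing where it is.

Things in the scene. Friction and masses are not known exactly. Their poses are not given: they have to be found in the camera images.
- bottle_stock_centre (a point): Brown (amber) bottle with white cap, the tallest: 110 mm tall, straight body of diameter 52 mm up to 70 mm high, then a sloping shoulder, then a straight ribbed cap of diameter 36 mm from 90 to 107 mm high; loose, stands upright on the table, under 0.2 kg. The point is on its axis, half-way up; z is up. A fixed grey control box, 257 mm tall, stands between the bottles and the strip.
- bottle_buffer_centre (a point): White bottle with white cap, the second tallest: 86 mm tall, straight body of diameter 44 mm up to 54 mm high, then a sloping shoulder, then a cap of diameter 30 mm from 71 to 83 mm high; loose, stands upright on the table, under 0.2 kg. The point is on its axis, half-way up; z is up. A fixed grey control box, 257 mm tall, stands between the bottles and the strip.
- bottle_wash_centre (a point): White bottle with blue cap, the third: 70 mm tall, straight body of diameter 38 mm up to 44 mm high, then a sloping shoulder, then a cap of diameter 26 mm from 58 to 67 mm high; loose, stands upright on the table, under 0.2 kg. The point is on its axis, half-way up; z is up. A fixed grey control box, 257 mm tall, stands between the bottles and the strip.
- vial_2_centre (a point): Small light-brown vial with black cap, the shortest: 60 mm tall, straight body of diameter 27 mm up to 43 mm high, cap of diameter 22 mm from 51 to 58 mm high; loose, stands upright on the table, under 0.2 kg. The point is on its axis, half-way up; z is up. A fixed grey control box, 257 mm tall, stands between the bottles and the strip.
- seat_a_top (a point): Round seat, the end of the strip nearest the middle of the table (+y end): a white disc with dark rim and a small blue centre dot, diameter 60 mm, flat, fixed, one of four alike in a row about 70 mm apart on the flat aluminium strip (334 x 74 mm). The point is the centre of its upper face, on which a bottle stands, 12 mm above the table; the strip's length is along y of this frame.
- seat_b_top (a point): Round seat, second from the +y end: a white disc with dark rim and a small blue centre dot, diameter 60 mm, flat, fixed, one of four alike in a row about 70 mm apart on the flat aluminium strip (334 x 74 mm). The point is the centre of its upper face, on which a bottle stands, 12 mm above the table; the strip's length is along y of this frame.
- seat_c_top (a point): Round seat, third from the +y end: a white disc with dark rim and a small blue centre dot, diameter 60 mm, flat, fixed, one of four alike in a row about 70 mm apart on the flat aluminium strip (334 x 74 mm). The point is the centre of its upper face, on which a bottle stands, 12 mm above the table; the strip's length is along y of this frame.
- seat_d_top (a point): Round seat, the -y end of the strip: a white disc with dark rim and a small blue centre dot, diameter 60 mm, flat, fixed, one of four alike in a row about 70 mm apart on the flat aluminium strip (334 x 74 mm). The point is the centre of its upper face, on which a bottle stands, 12 mm above the table; the strip's length is along y of this frame.
- tall_end_top (a point): Orange end block, 50 x 24 x 20 mm, fixed on one end of the strip, about 46 mm beyond the last seat, the tallest bottle's end; a grey block of the same size is on the other end. Which end it is on varies. The point is the centre of its top, 28 mm above the table.
- beaker_centre (a point): Clear plastic beaker, loose, open and empty, 70 mm tall, rim diameter 57 mm, standing beside the bottles; not part of the job. The point is on its axis, half-way up.

How it is judged:
By the outcome, as a careful person would: the job done as asked, in the order asked, and still so for the second after the job is handed in, with the robot touching nothing.
It also fails if it takes over 141 s, if anything falls off the work surface, if the arm or the gripper's body presses on something with over 40 N, if the wrist force passes 120 N, or if a joint passes its speed limit or range.

### The arm

A 7-joint arm with a two-finger parallel gripper is mounted at the origin on a cart in front of the work surface, level with it; the furniture and walls round the work are solid. World frame = base frame: x ahead of the robot, y to its left, z up, the work surface at z = 0. Lengths are in m, angles in rad, forces in N, time in s.
With the tool pointing down it reaches from about 0.4 to 0.85 m from the base axis. Payload 4.5 kg.
Tool frame: the origin (TCP) lies at the very end of the fingers, on their centre line; the grasp point (between the pads) lies 19 mm behind it (tcp_to_grasp is the z of the grasp point in the tool frame, in m); z points along the fingers, y is the line along which they close (so a half turn about z gives the same grasp; the last joint's range is limited). The gripper opens to 88 mm and grips with 3 to 60 N. Pads are 18 mm wide; open, the fingers measure 123 mm over their backs; the gripper's body (75 mm by 187 mm) begins 45 mm behind the grasp point.
Start: joints at [-1.174, 0.689, -0.195, 1.565, 0.157, 0.902, -0.215], TCP at [0.222, 0.584, 0.239] pointing down, gripper open.
Joint ranges: [-3.01, 3.01], [-0.46, 2.08], [-1.47, 1.51], [0.13, 2.56], [-1, 4.14], [0.04, 2.09], [-2.66, 2.66]. Speed limits (rad/s): [2.57, 2.57, 3.14, 3.14, 3.14, 3.14, 3.14].

### API

Orientations are given as a unit quaternion [x, y, z, w].
In Python, from plant import * gives the robot as it stands. The module is installed in compiled form; this text tells all that it offers.
- The arm moves only by the shell command python3 -m jog 'ROWS' [OPENING] [FORCE]. ROWS is JSON, a list that holds one entry, the list of rows, each a list of 6 numbers: the shift along the tool's x, y, z in m, then the turn, a rotation vector about the tool's x, y, z in rad. In form: [[[dx, dy, dz, ax, ay, az], ...]]. A call has 1 to 12 rows; each row shifts and turns the commanded pose from where the row before left it, along the tool's axes as they then stand; what a row does not reach is not made up. A row lasts 1/8 s, in which the tool goes at most 62.5 mm and 10.7 degrees, less where a joint would pass 70% of its speed; a pose out of reach is approached as far as the arm can. A call with a gripper value outside its range is refused whole. OPENING is the finger opening in m, from 0 to 0.0881, set as the call begins (- or left out, the last holds). The fingers move at their own pace and stop on an object; FORCE is the grip in N (left out, the last holds). Time passes only in rows, so rows that do not move let the fingers close. It gives the time, the measured TCP pose, the force, the opening and the grip force at its end, in the units of the state.
- get_state(): the state, without advancing time (a new reading comes with each control period).
- snapshot(name): name is "scene" or "top"; returns a dict with "frame" (400x640x3 uint8, red, green, blue), "mtx" (3x3 intrinsics, pixels), "D" ([k1, k2, p1, p2, k3] as OpenCV has them; the pictures are not rectified), "xyz" and "orientation" of the camera in the world. Camera axes: x right, y down, z forward; pixel columns grow to the right and rows downward; lengths in m; the calibration is good to about 2 mm. A picture is of the moment at which its call begins. There is no depth.
- finish_job(): hands the job in; it is judged then, once.
The state is a dict: "clock": time; "q": joint angles; "qd": joint speeds; "joint_torque": joint torques, N m; "tool_pos": TCP position; "eef_rot": TCP orientation; "contact_force": force on the tool from outside, world axes, zero at the start; "moment": the same for the moment, N m; "opening": opening from 0.0 (shut) to 1.0 (fully open); "finger_force": force on a finger pad.
Only numpy, scipy, OpenCV 4.12 (cv2) and the standard library are available. Lean on these libraries where they do the work, as an engineer would, in place of code of your own. Each camera call takes 0.05 s, during which the arm holds its last target. There are 200 camera calls.

## Working session

There is one attempt and no reset: what is moved stays moved. The work goes in short steps, Python scripts to look and compute and a shell command to move; the robot and the scene stay as the last step left them, time stands still between calls to the robot, and variables do not carry over. Pictures are saved under pics/ and viewed, at most 14 in all, crops included, and the job is handed in when it is done.

```bash
mkdir -p pics; python3 - <<'E'
from plant import *
import cv2
for n in("scene","top"):
    s=snapshot(n); cv2.imwrite(f"pics/{n}0.png",s["frame"][:,:,::-1]); print(n,s["mtx"],s["D"],s["xyz"],s["orientation"])
st=get_state(); print(st)
E
```

```text
scene [[424.46606368   0.         325.64764966]
 [  0.         424.46606368 199.45815332]
 [  0.           0.           1.        ]] [-0.11168626  0.          0.          0.          0.        ] [-0.5150665  -0.48675234  0.69232197] [ 0.7416837  -0.44839181  0.26049371 -0.42543284]
top [[441.78410727   0.         319.62422682]
 [  0.         441.78410727 192.66605028]
 [  0.           0.           1.        ]] [0.03682416 0.         0.         0.         0.        ] [0.28999482 0.04087133 1.24390618] [-0.69815521  0.71366531 -0.04492999  0.03524794]
{'clock': 0.1, 'q': array([-1.17419357,  0.68990486, -0.19451972,  1.56623938,  0.15731105,
        0.90251347, -0.21509833]), 'qd': array([ 0.0005195 , -0.00025606, -0.00048458, -0.00384077, -0.00240846,
        0.00025116, -0.00035501]), 'joint_torque': array([-3.26643443e-03, -5.28508258e+01, -1.27189659e+00, -1.53839189e+01,
       -5.26747538e-02,  2.07005964e-03,  5.92057313e-05]), 'tool_pos': array([0.221651  , 0.58376276, 0.23798744]), 'eef_rot': array([ 1.80366522e-01,  9.83599114e-01, -8.32098565e-04, -8.52833620e-05]), 'contact_force': array([-0.12351253, -0.51591517,  0.00900543]), 'moment': array([-0.02389359,  0.01532736,  0.01494041]), 'finger_force': 0.0, 'opening': 1.0015842337525747}
```

View pics/scene0.png

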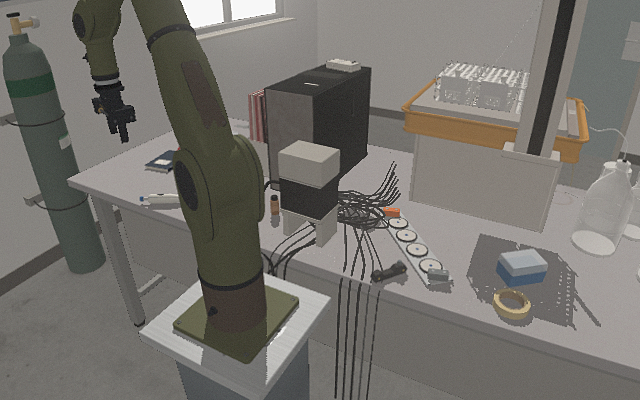

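View pics/top0.png

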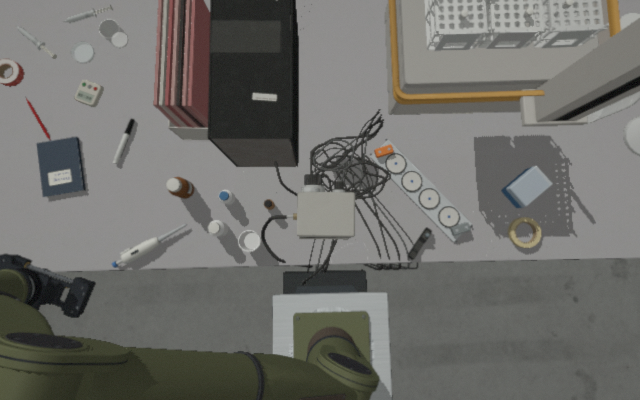

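Scene: the bottles are at top-view px ~(180,187) brown/white, (216,228) white, (226,196) blue cap, (269,204) vial and beaker (250,240). The box is at (325,215). The seats run (397,163) to (449,216), with the orange end at (384,151). I'll zoom in to measure.

```bash
cat > h.py <<'E'
from plant import *
import cv2,numpy as np
from scipy.spatial.transform import Rotation as R
def ray(s,px):
    u=cv2.undistortPoints(np.array([[px]],float),s["mtx"],np.array(s["D"]))[0,0]
    return np.array(s["xyz"]),R.from_quat(s["orientation"]).apply([u[0],u[1],1])
def onz(s,px,z):
    o,d=ray(s,px); return o+d*(z-o[2])/d[2]
def proj(s,P):
    r=R.from_quat(s["orientation"]).inv()
    return cv2.projectPoints(r.apply(np.atleast_2d(np.array(P,float))-np.array(s["xyz"])),np.zeros(3),np.zeros(3),s["mtx"],np.array(s["D"]))[0][:,0]
def tool(P,yaw=None):
    """world target -> shift in tool axes"""
    st=get_state(); return R.from_quat(st["eef_rot"]).inv().apply(np.array(P)-st["tool_pos"])
E
python3 - <<'E'
from h import *
f=cv2.imread("pics/top0.png")
a=cv2.resize(f[170:260,160:290],None,fx=6,fy=6,interpolation=cv2.INTER_CUBIC); cv2.imwrite("pics/a.png",a)
b=cv2.resize(f[135:245,365:480],None,fx=5,fy=5,interpolation=cv2.INTER_CUBIC); cv2.imwrite("pics/b.png",b)
E
```

```text
(no output)
```

View pics/a.png

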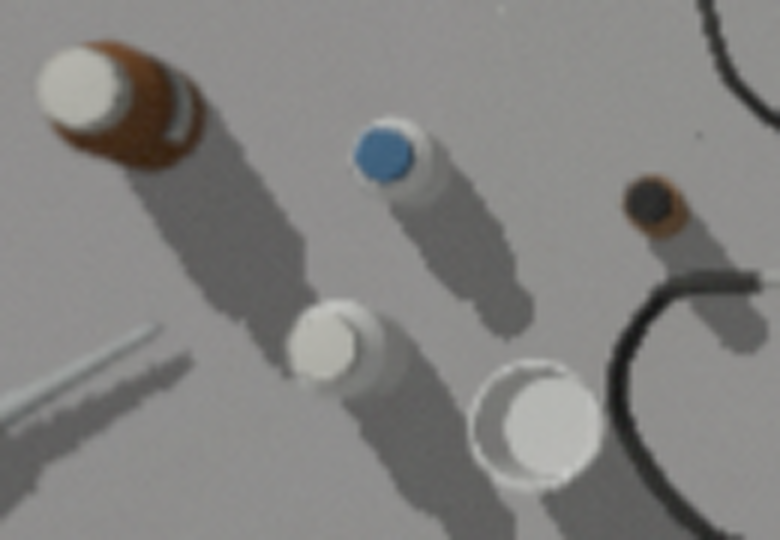

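View pics/b.png

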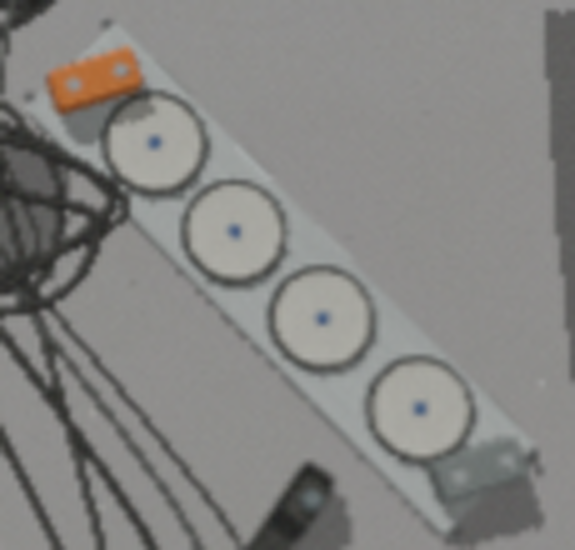

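Crops: cap tops are at (80,88), (322,347), (384,155) and (650,201), and the beaker rim is at (536,425). Seat dots are at (154,142), (235,231), (322,318) and (420,408), with the orange block at (96,78). Converting to world points, with a mask refinement for the dots.

```bash
python3 - <<'E'
from h import *
s=snapshot("top"); c=snapshot("scene")
A=lambda X,Y:(160+(X+.5)/6-.5,170+(Y+.5)/6-.5)
B=lambda X,Y:(365+(X+.5)/5-.5,135+(Y+.5)/5-.5)
for n,p,z in [("stock",A(80,88),.108),("buffer",A(322,347),.084),("wash",A(384,155),.068),("vial",A(650,201),.059),("beaker rim",A(536,425),.07),
  ("a",B(154,142),.012),("b",B(235,231),.012),("c",B(322,318),.012),("d",B(420,408),.012),("orange",B(96,78),.028)]:
    P=onz(s,p,z); print(n,P.round(4),np.hypot(*P[:2]).round(3),"scene px",proj(c,P).round(1))
# box top corners
for p in [(297,193),(355,193),(355,238),(297,238)]: print(onz(s,p,.257).round(3))
st=get_state(); print(R.from_quat(st["eef_rot"]).as_matrix().round(3))
cv2.imwrite("pics/c.png",cv2.resize(c["frame"][130:290,230:460,::-1],None,fx=3.4,fy=3.4,interpolation=cv2.INTER_CUBIC))
E
```

```text
stock [0.4491 0.4007 0.108 ] 0.602 scene px [[221.1 159.5]]
buffer [0.3368 0.3026 0.084 ] 0.453 scene px [[223.2 186.9]]
wash [0.4219 0.2793 0.068 ] 0.506 scene px [[246.8 181.6]]
vial [0.3996 0.1626 0.059 ] 0.431 scene px [[273.9 195.7]]
beaker rim [0.301  0.2123 0.07  ] 0.368 scene px [[240.3 203.4]]
a [ 0.5101 -0.194   0.012 ] 0.546 scene px [[397.3 221.4]]
b [ 0.4583 -0.2376  0.012 ] 0.516 scene px [[405.8 234.2]]
c [ 0.408 -0.284  0.012] 0.497 scene px [[416.4 248.3]]
d [ 0.3564 -0.336   0.012 ] 0.49 scene px [[430.  264.7]]
orange [ 0.5443 -0.16    0.028 ] 0.567 scene px [[390.8 208.6]]
[0.403 0.077 0.257]
[ 0.4   -0.054  0.257]
[ 0.299 -0.05   0.257]
[0.302 0.079 0.257]
[[-0.935  0.355 -0.   ]
 [ 0.355  0.935 -0.001]
 [-0.    -0.001 -1.   ]]
```

View pics/c.png

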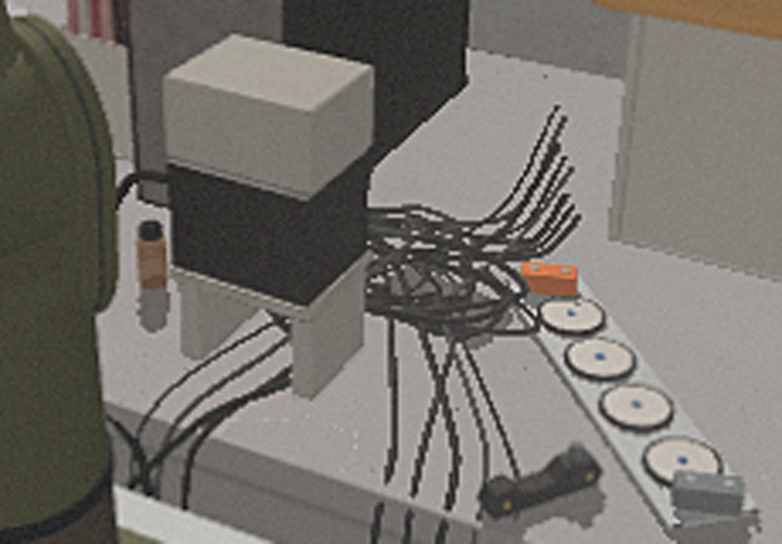

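The scene view agrees: the vial cap appears at full-frame (274,197) and the seat a dot at (398,222), both within 2 px of prediction. The tallest goes on seat a at the orange end. I'll turn the wrist about 41° first and check the tower's front edge.

```bash
python3 -m jog '[[[0,0,0,0,0,-0.18],[0,0,0,0,0,-0.18],[0,0,0,0,0,-0.18],[0,0,0,0,0,-0.18]]]' 0.07 15; cat >> h.py <<'E'
def to(*P):
    st=get_state(); y=R.from_quat(st["eef_rot"]).as_matrix()[:,1]
    print("tcp",st["tool_pos"].round(4),"yaw",np.degrees(np.arctan2(y[1],y[0])).round(1),"q",st["q"].round(2),"t",round(st["clock"],2),"F",st["contact_force"].round(1),"op",round(st["opening"]*.0881,4),"ff",round(st["finger_force"],1))
    p=st["tool_pos"]
    for q in P:
        print(q,(R.from_quat(st["eef_rot"]).inv().apply(np.array(q)-p)*1000).round(1)); p=np.array(q)
E
python3 - <<'E'
from h import *
s=snapshot("top")
for n,p in [("tower L",(237,165)),("tower R",(297,165)),("books L",(172,138)),("booksR",(208,138))]: print(n,onz(s,p,0).round(3))
to((.449,.401,.239),(.449,.401,.079))
E
```

```text
clock: 0.7
tool_pos: [0.2218, 0.5841, 0.2385]
eef_rot: [-0.181, 0.984, -0.0, -0.0]
contact_force: [0.2, 0.2, 0.2]
opening: 0.791
finger_force: 0.0
tower L [0.516 0.255 0.   ]
tower R [0.512 0.085 0.   ]
books L [0.597 0.439 0.   ]
booksR [0.595 0.338 0.   ]
tcp [0.2221 0.584  0.2384] yaw 111.1 q [-1.06  0.71 -0.4   1.56  0.32  0.94  0.37] t 0.75 F [ 0.4  0.3 -0.2] op 0.07 ff 0.0
(0.449, 0.401, 0.239) [-145.9 -252.4   -0.5]
(0.449, 0.401, 0.079) [-1.0e-01  1.0e-01  1.6e+02]
```

```bash
python3 -m jog '[[[-0.018,-0.032,0,0,0,0],[-0.018,-0.032,0,0,0,0],[-0.018,-0.032,0,0,0,0],[-0.018,-0.032,0,0,0,0],[-0.018,-0.032,0,0,0,0],[-0.018,-0.032,0,0,0,0],[-0.018,-0.03,0,0,0,0],[-0.018,-0.03,0,0,0,0],[0,0,0.03,0,0,0],[0,0,0.03,0,0,0],[0,0,0.03,0,0,0],[0,0,0,0,0,0]]]'; python3 - <<'E'
from h import *
s=snapshot("scene");t=snapshot("top")
a=cv2.resize(s["frame"][110:230,180:320],None,fx=2.8,fy=2.8);b=cv2.resize(t["frame"][150:270,130:270],None,fx=2.8,fy=2.8)
cv2.imwrite("pics/d.png",np.hstack([a,b])[:,:,::-1]); to((.449,.401,.079))
E
```

```text
clock: 2.25
tool_pos: [0.4438, 0.3971, 0.1467]
eef_rot: [-0.177, 0.984, -0.002, -0.002]
contact_force: [-0.2, -0.4, 0.4]
opening: 0.795
finger_force: 0.0
tcp [0.445  0.399  0.1493] yaw 110.4 q [-0.59  0.79 -0.38  1.73  0.41  0.71  0.74] t 2.35 F [0.6 0.3 0.5] op 0.0699 ff 0.0
(0.449, 0.401, 0.079) [-4.4  0.5 70.3]
```

View pics/d.png

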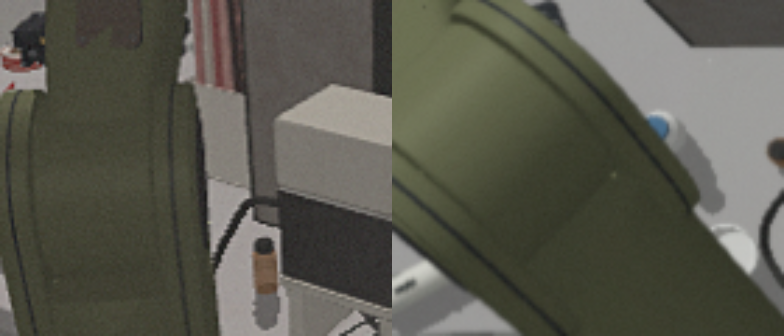

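The arm hides the grasp in both views, so I'll rely on the measured position and the finger force.

```bash
python3 -m jog '[[[-0.002,0,0.02,0,0,0],[0,0,0.02,0,0,0],[0,0,0.02,0,0,0],[0,0,0.01,0,0,0],[0,0,0,0,0,0],[0,0,0,0,0,0],[0,0,0,0,0,0]]]'; python3 -c "
from h import *
to((.449,.401,.079))"
```

```text
clock: 3.22
tool_pos: [0.4471, 0.3997, 0.0795]
eef_rot: [-0.178, 0.984, 0.0, 0.001]
contact_force: [1.2, 0.1, 0.7]
opening: 0.792
finger_force: 0.0
tcp [0.4471 0.3997 0.0795] yaw 110.5 q [-0.62  0.89 -0.32  1.76  0.47  0.57  0.69] t 3.23 F [1.2 0.1 0.7] op 0.0698 ff 0.0
(0.449, 0.401, 0.079) [-2.2  0.5  0.5]
```

```bash
python3 -m jog '[[[0,0,0,0,0,0],[0,0,0,0,0,0],[0,0,0,0,0,0],[0,0,0,0,0,0],[0,0,0,0,0,0],[0,0,0,0,0,0],[0,0,0,0,0,0],[0,0,0,0,0,0]]]' 0 18
```

```text
clock: 4.22
tool_pos: [0.4467, 0.3992, 0.0787]
eef_rot: [-0.178, 0.984, -0.0, -0.0]
contact_force: [-0.6, 0.0, -2.1]
opening: 0.462
finger_force: 14.9
```

```bash
python3 -m jog '[[[0,0,0,0,0,0],[0,0,0,0,0,0],[0,0,0,0,0,0],[0,0,0,0,0,0]]]' 
```

```text
clock: 4.72
tool_pos: [0.4467, 0.3993, 0.0787]
eef_rot: [-0.178, 0.984, 0.0, 0.0]
contact_force: [0.1, -0.6, -1.7]
opening: 0.463
finger_force: 14.9
```

The opening is 40.8 mm, wider than the 36 mm cap, so the finger tips are resting on the shoulder. I'll open, rise 10 mm and regrip.

```bash
python3 -m jog '[[[0,0,0,0,0,0],[0,0,0,0,0,0],[0,0,0,0,0,0],[0,0,-0.005,0,0,0],[0,0,-0.005,0,0,0],[0,0,0,0,0,0],[0,0,0,0,0,0]]]' 0.06; python3 -m jog '[[[0,0,0,0,0,0],[0,0,0,0,0,0],[0,0,0,0,0,0],[0,0,0,0,0,0],[0,0,0,0,0,0],[0,0,0,0,0,0],[0,0,0,0,0,0],[0,0,0,0,0,0]]]' 0 25
```

```text
clock: 5.6
tool_pos: [0.4467, 0.3993, 0.0888]
eef_rot: [-0.178, 0.984, 0.0, 0.0]
contact_force: [0.4, -0.6, 0.6]
opening: 0.68
finger_force: 0.0
clock: 6.6
tool_pos: [0.4466, 0.3992, 0.0887]
eef_rot: [-0.178, 0.984, -0.0, -0.0]
contact_force: [-0.7, 1.0, -1.6]
opening: 0.387
finger_force: 25.0
```

Gripped on the cap. Lifting.

```bash
python3 -m jog '[[[0,0,-0.01,0,0,0],[0,0,-0.03,0,0,0],[0,0,-0.03,0,0,0],[0,0,-0.03,0,0,0],[0,0,-0.04,0,0,0],[0,0,-0.04,0,0,0],[0,0,-0.04,0,0,-0.1],[0,0,-0.04,0,0,-0.1],[0,0,-0.03,0,0,-0.1],[0,0,-0.02,0,0,-0.1],[0,0,0,0,0,0],[0,0,0,0,0,0]]]'; python3 -c "
from h import *
to((.40,.14,.40),(.42,-.04,.40),(.51,-.194,.40))"
```

```text
clock: 8.1
tool_pos: [0.4463, 0.3986, 0.3979]
eef_rot: [-0.369, 0.929, -0.001, -0.001]
contact_force: [0.1, -0.8, -2.2]
opening: 0.38
finger_force: 25.0
tcp [0.4463 0.3986 0.3979] yaw 133.3 q [-0.48  0.55 -0.59  1.39  0.31  1.29  1.24] t 8.1 F [ 0.1 -0.8 -2.2] op 0.0335 ff 25.0
(0.4, 0.14, 0.4) [ 211.1 -156.4   -1.7]
(0.42, -0.04, 0.4) [ 108.9 -144.7    0.3]
(0.51, -0.194, 0.4) [  40.1 -173.8    0.2]
```

```bash
python3 -m jog '[[[0.013,-0.01,0,0,0,0],[0.026,-0.02,0,0,0,0],[0.034,-0.025,0,0,0,0],[0.034,-0.025,0,0,0,0],[0.034,-0.025,0,0,0,0],[0.034,-0.025,0,0,0,0],[0.036,-0.026,0,0,0,0],[0.027,-0.036,0,0,0,0],[0.027,-0.036,0,0,0,0],[0.027,-0.036,0,0,0,0],[0.027,-0.036,0,0,0,0],[0.01,-0.03,0,0,0,0]]]'; python3 -c "
from h import *
to((.51,-.194,.40))"
```

```text
clock: 9.6
tool_pos: [0.433, -0.0691, 0.3977]
eef_rot: [-0.368, 0.93, 0.0, -0.001]
contact_force: [0.9, 0.1, -1.3]
opening: 0.383
finger_force: 25.0
tcp [ 0.433  -0.0691  0.3977] yaw 133.1 q [ 0.45  0.28 -0.53  1.82  0.16  1.09  2.19] t 9.6 F [ 0.9  0.1 -1.3] op 0.0337 ff 25.0
(0.51, -0.194, 0.4) [  29.3 -143.8   -2.4]
```

```bash
python3 -m jog '[[[0.006,-0.03,0,0,0,0],[0.006,-0.03,0,0,0,0],[0.007,-0.03,0,0,0,0],[0.006,-0.03,0,0,0,0],[0.005,-0.02,0,0,0,0],[0,-0.004,0,0,0,0],[0,0,0,0,0,0],[0,0,0,0,0,0],[0,0,0,0,0,0]]]'; python3 - <<'E'
from h import *
to((.51,-.194,.40),(.51,-.194,.103))
s=snapshot("scene");t=snapshot("top")
a=cv2.resize(s["frame"][110:280,340:480],None,fx=2.8,fy=2.8);b=cv2.resize(t["frame"][90:260,340:480],None,fx=2.8,fy=2.8)
cv2.imwrite("pics/e.png",np.hstack([a,b])[:,:,::-1])
E
```

```text
clock: 10.72
tool_pos: [0.5112, -0.191, 0.3989]
eef_rot: [-0.37, 0.929, 0.0, 0.0]
contact_force: [0.7, -0.3, -1.1]
opening: 0.385
finger_force: 25.0
tcp [ 0.5112 -0.191   0.3989] yaw 133.4 q [ 0.57  0.44 -0.47  1.55  0.21  1.2   2.39] t 10.72 F [ 0.7 -0.3 -1.1] op 0.0339 ff 25.0
(0.51, -0.194, 0.4) [ 2.9 -1.4 -1.1]
(0.51, -0.194, 0.103) [  0.  -0. 297.]
```

View pics/e.png

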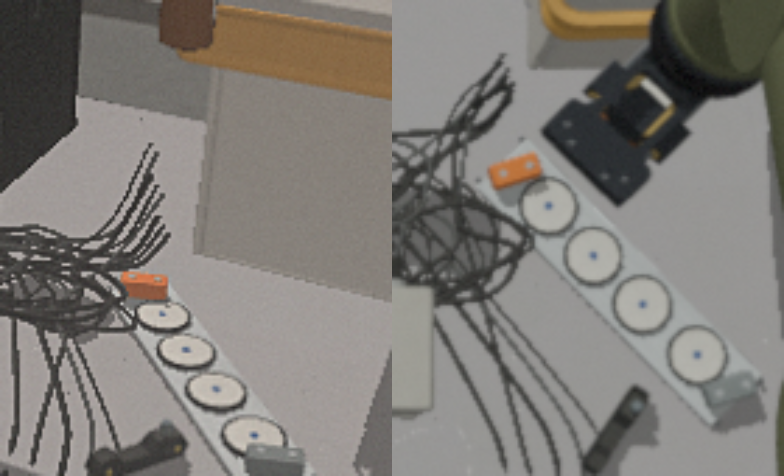

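The bottle hangs upright in the gripper (scene crop (187,25)) and the strip is clear. Before going down I'll check how close the tray bench behind it is.

```bash
python3 - <<'E'
from h import *
s=snapshot("scene");t=snapshot("top")
for p in [(411,199),(480,216)]: print(onz(s,p,0).round(3))
for z in(0,.15,.25,.3): print(z,onz(t,(392,105),z).round(3),onz(t,(470,104),z).round(3),"scene tray corner", onz(s,(404,105+8),z).round(3))
E
```

```text
[ 0.677 -0.184  0.   ]
[ 0.677 -0.408  0.   ]
0 [ 0.683 -0.193  0.   ] [ 0.681 -0.419  0.   ] scene tray corner [1.506 0.114 0.   ]
0.15 [ 0.635 -0.165  0.15 ] [ 0.634 -0.364  0.15 ] scene tray corner [ 1.068 -0.016  0.15 ]
0.25 [ 0.604 -0.146  0.25 ] [ 0.602 -0.327  0.25 ] scene tray corner [ 0.776 -0.103  0.25 ]
0.3 [ 0.588 -0.137  0.3  ] [ 0.586 -0.308  0.3  ] scene tray corner [ 0.63  -0.146  0.3  ]
```

The tray overhangs to about x≈0.60 at z≈0.28. Turning the wrist to yaw ~100° before descending keeps the gripper body at x<0.56.

```bash
python3 -m jog '[[[0.003,-0.0015,0,0,0,0.145],[0,0,0,0,0,0.145],[0,0,0,0,0,0.145],[0,0,0,0,0,0.145],[0,0,0,0,0,0],[0,0,0,0,0,0],[0,0,0,0,0,0]]]'; python3 - <<'E'
from h import *
to((.508,-.194,.40),(.508,-.194,.103))
E
```

```text
clock: 11.8
tool_pos: [0.5102, -0.1949, 0.3987]
eef_rot: [-0.089, 0.996, 0.0, 0.0]
contact_force: [0.7, 0.2, -1.2]
opening: 0.382
finger_force: 25.0
tcp [ 0.5102 -0.1949  0.3987] yaw 100.2 q [ 0.48  0.43 -0.32  1.55  0.14  1.18  1.88] t 11.8 F [ 0.7  0.2 -1.2] op 0.0337 ff 25.0
(0.508, -0.194, 0.4) [ 2.   1.3 -1.3]
(0.508, -0.194, 0.103) [ 0.00e+00 -1.00e-01  2.97e+02]
```

```bash
python3 -m jog '[[[0.002,0.001,0.02,0,0,0],[0,0,0.04,0,0,0],[0,0,0.04,0,0,0],[0,0,0.04,0,0,0],[0,0,0.04,0,0,0],[0,0,0.04,0,0,0],[0,0,0.03,0,0,0],[0,0,0.02,0,0,0],[0,0,0.02,0,0,0],[0,0,0,0,0,0],[0,0,0,0,0,0],[0,0,0,0,0,0]]]'; python3 - <<'E'
from h import *
to((.508,-.194,.103))
t=snapshot("top");s=snapshot("scene")
a=cv2.resize(s["frame"][130:280,340:480],None,fx=2.8,fy=2.8);b=cv2.resize(t["frame"][90:240,340:480],None,fx=2.8,fy=2.8)
cv2.imwrite("pics/f.png",np.hstack([a,b])[:,:,::-1])
print(proj(s,[(.51,-.194,.012),(.51,-.194,.122)]))
E
```

```text
clock: 13.3
tool_pos: [0.5088, -0.1945, 0.1096]
eef_rot: [-0.088, 0.996, -0.0, 0.001]
contact_force: [0.2, 0.2, -1.6]
opening: 0.381
finger_force: 25.0
tcp [ 0.5088 -0.1945  0.1096] yaw 100.2 q [ 0.4   0.78 -0.2   1.92  0.32  0.47  1.72] t 13.3 F [ 0.2  0.2 -1.6] op 0.0336 ff 25.0
(0.508, -0.194, 0.103) [0.7 0.7 6.6]
[[397.26071457 221.40023748]
 [400.7696589  188.61227941]]
```

View pics/f.png

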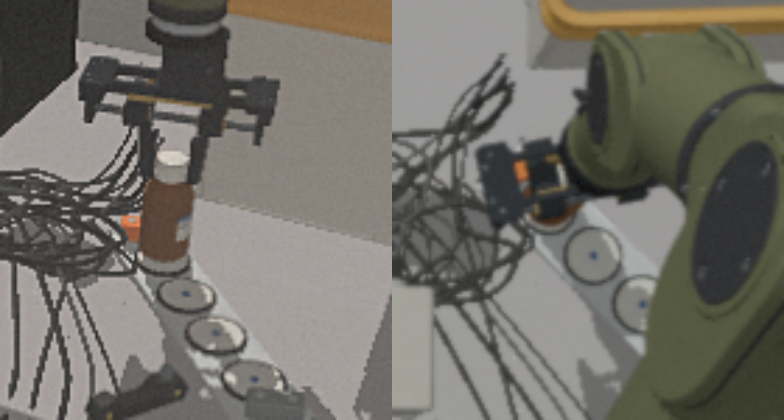

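The bottle is upright about 8 mm above seat a and centred to about 2 mm (scene crop base (163,255) against predicted (160,256)). Lowering and releasing.

```bash
python3 -m jog '[[[0,0,0.004,0,0,0],[0,0,0.003,0,0,0],[0,0,0.0015,0,0,0],[0,0,0,0,0,0],[0,0,0,0,0,0],[0,0,0,0,0,0]]]'
```

```text
clock: 14.15
tool_pos: [0.5082, -0.1942, 0.1006]
eef_rot: [-0.089, 0.996, -0.0, 0.0]
contact_force: [-1.3, 0.3, 5.6]
opening: 0.38
finger_force: 25.0
```

```bash
python3 -m jog '[[[0,0,0,0,0,0],[0,0,0,0,0,0],[0,0,0,0,0,0],[0,0,-0.01,0,0,0],[0,0,-0.02,0,0,0],[0,0,-0.04,0,0,0],[0,0,-0.05,0,0,0],[0,0,-0.06,0,0,0],[0,0,-0.06,0,0,0],[0,0,-0.05,0,0,0],[0,0,-0.01,0,0,0]]]' 0.06; python3 -c "
from h import *
to((.42,-.04,.40),(.4,.14,.40),(.337,.303,.40))"
```

```text
clock: 15.52
tool_pos: [0.5094, -0.1944, 0.4044]
eef_rot: [-0.088, 0.996, -0.001, 0.004]
contact_force: [0.9, -0.7, -0.7]
opening: 0.679
finger_force: 0.0
tcp [ 0.5094 -0.1944  0.4044] yaw 100.2 q [ 0.49  0.42 -0.34  1.55  0.15  1.19  1.88] t 15.53 F [ 0.9 -0.7 -0.7] op 0.0598 ff 0.0
(0.42, -0.04, 0.4) [ 60.8 167.7   3.4]
(0.4, 0.14, 0.4) [-12.  180.7  -0.5]
(0.337, 0.303, 0.4) [ 33.3 171.6  -0.8]
```

```bash
python3 -m jog '[[[0.015,0.042,0,0,0,0],[0.015,0.042,0,0,0,0],[0.015,0.042,0,0,0,0],[0.015,0.042,0,0,0,0],[-0.003,0.045,0,0,0,0],[-0.003,0.045,0,0,0,0],[-0.003,0.045,0,0,0,0],[-0.003,0.045,0,0,0,0],[0.008,0.043,0,0,0,0],[0.008,0.043,0,0,0,0],[0.008,0.043,0,0,0,0],[0.008,0.043,0,0,0,0]]]'
python3 -m jog '[[[0,0,0,0,0,0.18],[0,0,0,0,0,0.18],[0,0,0,0,0,0.18],[0,0,0,0,0,0.18],[0,0,0,0,0,0.18],[0,0,0,0,0,0.18],[0,0,0,0,0,0.18],[0,0,0,0,0,0.18],[0,0,0,0,0,0.18],[0,0,0,0,0,0.18],[0,0,0,0,0,0.18],[0,0,0,0,0,0.18]]]'; python3 -c "
from h import *
to((.337,.303,.40),(.337,.303,.028))"
```

```text
clock: 17.02
tool_pos: [0.3366, 0.304, 0.3995]
eef_rot: [-0.089, 0.996, -0.001, -0.001]
contact_force: [1.1, 0.8, -0.2]
opening: 0.682
finger_force: 0.0
clock: 18.52
tool_pos: [0.337, 0.3028, 0.3994]
eef_rot: [0.838, 0.545, -0.001, 0.0]
contact_force: [-0.0, -0.6, -0.0]
opening: 0.678
finger_force: 0.0
tcp [0.337  0.3028 0.3994] yaw -23.9 q [-0.75  0.27 -0.12  1.8   0.03  1.08 -1.29] t 18.52 F [-0.  -0.6 -0. ] op 0.0597 ff 0.0
(0.337, 0.303, 0.4) [ 0.2 -0.1 -0.6]
(0.337, 0.303, 0.028) [8.00e-01 3.00e-01 3.72e+02]
```

```bash
python3 -m jog '[[[0,0,0,0,0,0.165],[0,0,0.02,0,0,0.165],[0,0,0.04,0,0,0.165],[0,0,0.05,0,0,0],[0,0,0.05,0,0,0],[0,0,0.05,0,0,0],[0,0,0.04,0,0,0],[0,0,0.03,0,0,0],[0,0,0,0,0,0],[0,0,0,0,0,0]]]' 0.066; python3 -c "
from h import *
to((.337,.303,.029))
s=snapshot('top'); cv2.imwrite('pics/g.png',cv2.resize(s['frame'][150:280,140:300,::-1],None,fx=4,fy=4))"
```

```text
clock: 19.77
tool_pos: [0.3377, 0.3035, 0.1209]
eef_rot: [0.945, 0.326, 0.0, -0.0]
contact_force: [-0.7, 0.2, 0.4]
opening: 0.748
finger_force: 0.0
tcp [0.3377 0.3035 0.1209] yaw -52.0 q [-0.82  0.69 -0.01  2.18  0.03  0.27 -1.78] t 19.77 F [-0.7  0.2  0.4] op 0.0659 ff 0.0
(0.337, 0.303, 0.029) [-0.9 -0.  91.9]
```

View pics/g.png

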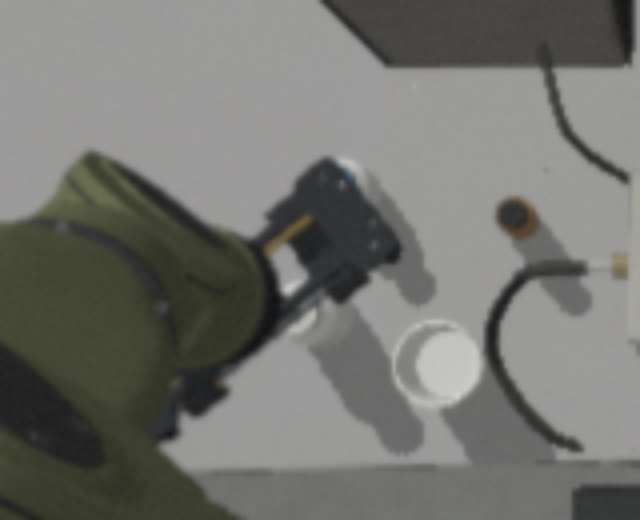

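The gripper is over the white bottle (cap ~(295,315) in the crop), clear of the wash bottle and beaker. Descending.

```bash
python3 -m jog '[[[0,0,0.02,0,0,0],[0,0,0.02,0,0,0],[0,0,0.02,0,0,0],[0,0,0.02,0,0,0],[0,0,0.012,0,0,0],[0,0,0,0,0,0],[0,0,0,0,0,0],[0,0,0,0,0,0]]]'; python3 -m jog '[[[0,0,0,0,0,0],[0,0,0,0,0,0],[0,0,0,0,0,0],[0,0,0,0,0,0],[0,0,0,0,0,0],[0,0,0,0,0,0],[0,0,0,0,0,0],[0,0,0,0,0,0]]]' 0 25; python3 -c "
from h import *
to((.337,.303,.029))"
```

```text
clock: 20.82
tool_pos: [0.3388, 0.3044, 0.0298]
eef_rot: [0.945, 0.326, -0.0, 0.0]
contact_force: [-0.5, 0.1, 0.9]
opening: 0.746
finger_force: 0.0
clock: 21.82
tool_pos: [0.3386, 0.3041, 0.0292]
eef_rot: [0.945, 0.326, -0.001, 0.0]
contact_force: [0.9, -2.0, 4.9]
opening: 0.484
finger_force: 25.0
tcp [0.3386 0.3041 0.0292] yaw -52.0 q [-0.83  0.89 -0.    2.21  0.07  0.04 -1.81] t 21.82 F [ 0.9 -2.   4.9] op 0.0427 ff 25.0
(0.337, 0.303, 0.029) [-1.9 -0.1  0.2]
```

```bash
python3 -m jog '[[[0,0,-0.01,0,0,0],[0,0,-0.03,0,0,0],[0,0,-0.03,0,0,0],[0,0,-0.04,0,0,0],[0,0,-0.04,0,0,0],[0,0,-0.04,0,0,0],[0,0,-0.04,0,0,0],[0,0,-0.04,0,0,0],[0,0,-0.03,0,0,0],[0,0,-0.03,0,0,0],[0,0,-0.01,0,0,0],[0,0,0,0,0,0]]]'; python3 -c "
from h import *
to((.4,.14,.37),(.42,-.04,.37),(.46,-.236,.37),(.46,-.236,.05))"
```

```text
clock: 23.32
tool_pos: [0.3387, 0.3045, 0.369]
eef_rot: [0.945, 0.326, -0.001, 0.0]
contact_force: [-0.0, -0.7, -1.2]
opening: 0.483
finger_force: 25.0
tcp [0.3387 0.3045 0.369 ] yaw -51.9 q [-0.8   0.3  -0.05  1.85  0.02  0.99 -1.76] t 23.32 F [-0.  -0.7 -1.2] op 0.0426 ff 25.0
(0.4, 0.14, 0.37) [-53.1 167.4  -0.9]
(0.42, -0.04, 0.37) [-95.2 154.1   0.2]
(0.46, -0.236, 0.37) [-89.3 179.    0.2]
(0.46, -0.236, 0.05) [  0.6  -0.  320. ]
```

```bash
python3 -m jog '[[[-0.005,0.016,0,0,0,0],[-0.01,0.031,0,0,0,0],[-0.012,0.04,0,0,0,0],[-0.012,0.04,0,0,0,0],[-0.014,0.04,0,0,0,0],[-0.019,0.031,0,0,0,0],[-0.019,0.031,0,0,0,0],[-0.019,0.031,0,0,0,0],[-0.019,0.031,0,0,0,0],[-0.019,0.031,0,0,0,0]]]'
python3 -m jog '[[[-0.018,0.036,0,0,0,0],[-0.018,0.036,0,0,0,0],[-0.018,0.036,0,0,0,0],[-0.018,0.036,0,0,0,0],[-0.012,0.024,0,0,0,0],[-0.005,0.01,0,0,0,0],[0,0,0,0,0,0],[0,0,0,0,0,0],[0,0,0,0,0,0]]]'; python3 -c "
from h import *
to((.46,-.236,.37))"
```

```text
clock: 24.58
tool_pos: [0.4196, -0.0425, 0.3684]
eef_rot: [0.946, 0.325, -0.002, 0.0]
contact_force: [0.9, 0.5, -0.6]
opening: 0.485
finger_force: 25.0
clock: 25.7
tool_pos: [0.4604, -0.234, 0.3697]
eef_rot: [0.945, 0.327, -0.001, 0.0]
contact_force: [0.9, 0.6, -0.5]
opening: 0.486
finger_force: 25.0
tcp [ 0.4604 -0.234   0.3697] yaw -51.9 q [ 0.26  0.4   0.18  1.7  -0.08  1.05 -0.44] t 25.7 F [ 0.9  0.6 -0.5] op 0.0428 ff 25.0
(0.46, -0.236, 0.37) [-1.6  1.3 -0.3]
```

```bash
python3 -m jog '[[[-0.0015,0.0015,0.02,0,0,0],[0,0,0.04,0,0,0],[0,0,0.04,0,0,0],[0,0,0.04,0,0,0],[0,0,0.04,0,0,0],[0,0,0.04,0,0,0],[0,0,0.04,0,0,0],[0,0,0.03,0,0,0],[0,0,0.02,0,0,0],[0,0,0.01,0,0,0],[0,0,0,0,0,0],[0,0,0,0,0,0]]]'; python3 - <<'E'
from h import *
to((.46,-.236,.0412))
s=snapshot("scene")
cv2.imwrite("pics/h.png",cv2.resize(s["frame"][130:280,340:480],None,fx=4,fy=4)[:,:,::-1])
print((proj(s,[(.51,-.194,.012),(.4583,-.2376,.012),(.4583,-.2376,.098)])-[340,130])*4)
E
```

```text
clock: 27.2
tool_pos: [0.4603, -0.2379, 0.0504]
eef_rot: [0.945, 0.326, -0.0, 0.001]
contact_force: [-0.6, 0.3, -0.1]
opening: 0.482
finger_force: 25.0
tcp [ 0.4603 -0.2379  0.0504] yaw -52.0 q [ 0.35  0.87  0.06  2.02 -0.17  0.25 -0.36] t 27.2 F [-0.6  0.3 -0.1] op 0.0425 ff 25.0
(0.46, -0.236, 0.0412) [ 1.  -1.7  9.2]
[[229.04285828 365.6009499 ]
 [263.40819264 416.92717644]
 [276.26039022 312.45027275]]
```

View pics/h.png

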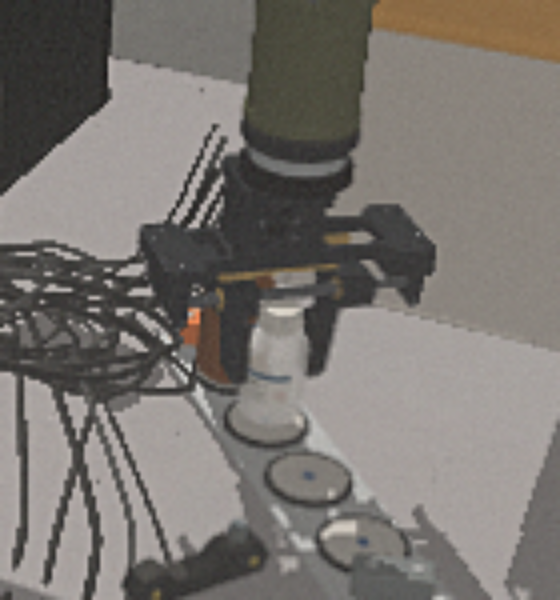

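The bottle's base (centre ~x 271) sits about 5 px to the right of the seat centre (x 265), which is 3–4 mm along the closing axis. I'll shift back 3 mm, lower and release.

```bash
python3 -m jog '[[[0.001,-0.003,0.002,0,0,0],[0,0,0.003,0,0,0],[0,0,0.002,0,0,0],[0,0,0.0015,0,0,0],[0,0,0.001,0,0,0],[0,0,0,0,0,0],[0,0,0,0,0,0]]]'; python3 -m jog '[[[0,0,0,0,0,0],[0,0,0,0,0,0],[0,0,0,0,0,0],[0,0,-0.01,0,0,0],[0,0,-0.02,0,0,0],[0,0,-0.04,0,0,0],[0,0,-0.05,0,0,0],[0,0,-0.06,0,0,0],[0,0,-0.06,0,0,0],[0,0,-0.06,0,0,0],[0,0,-0.03,0,0,0]]]' 0.06;  python3 -c "
from h import *
to((.42,-.04,.37),(.4,.14,.37),(.422,.279,.37))"
```

```text
clock: 28.12
tool_pos: [0.4586, -0.2348, 0.0412]
eef_rot: [0.945, 0.326, -0.001, 0.0]
contact_force: [-1.1, 0.7, 12.0]
opening: 0.484
finger_force: 25.0
clock: 29.5
tool_pos: [0.4595, -0.2348, 0.3742]
eef_rot: [0.945, 0.326, 0.001, 0.002]
contact_force: [-0.4, -0.3, -0.5]
opening: 0.682
finger_force: 0.0
tcp [ 0.4595 -0.2348  0.3742] yaw -52.0 q [ 0.25  0.39  0.2   1.7  -0.09  1.05 -0.43] t 29.5 F [-0.4 -0.3 -0.5] op 0.0601 ff 0.0
(0.42, -0.04, 0.37) [  88.9 -177.8    3.4]
(0.4, 0.14, 0.37) [  95.1 -154.1   -0.7]
(0.422, 0.279, 0.37) [102.9 -96.   -0.4]
```

```bash
python3 -m jog '[[[0.009,-0.018,0,0,0,0],[0.02,-0.04,0,0,0,0],[0.02,-0.04,0,0,0,0],[0.02,-0.04,0,0,0,0],[0.02,-0.04,0,0,0,0],[0.019,-0.031,0,0,0,0],[0.019,-0.031,0,0,0,0],[0.019,-0.031,0,0,0,0],[0.019,-0.031,0,0,0.1],[0.019,-0.03,0,0,0,0],[0,0,0,0,0,0]]]'
```

```text
validation failed for argument at $[0]...
```

```bash
python3 -m jog '[[[0.009,-0.018,0,0,0,0],[0.02,-0.04,0,0,0,0],[0.02,-0.04,0,0,0,0],[0.02,-0.04,0,0,0,0],[0.02,-0.04,0,0,0,0],[0.019,-0.031,0,0,0,0],[0.019,-0.031,0,0,0,0],[0.019,-0.031,0,0,0,0],[0.019,-0.031,0,0,0,0],[0.019,-0.03,0,0,0,0],[0,0,0,0,0,0.2]]]' 0.054;  python3 -c "
from h import *
to((.4,.14,.37),(.422,.279,.37))"
```

```text
clock: 30.88
tool_pos: [0.3968, 0.1437, 0.3683]
eef_rot: [0.971, 0.237, -0.003, -0.0]
contact_force: [0.4, 0.2, -0.3]
opening: 0.611
finger_force: 0.0
tcp [0.3968 0.1437 0.3683] yaw -62.6 q [-0.52  0.25  0.09  1.94 -0.03  0.96 -1.51] t 30.88 F [ 0.4  0.2 -0.3] op 0.0538 ff 0.0
(0.4, 0.14, 0.37) [ 1.1  4.7 -1.7]
(0.422, 0.279, 0.37) [  83.5 -113.2   -0.3]
```

```bash
python3 -m jog '[[[0,0,0,0,0,0.11],[0,0,0,0,0,0.11],[0,0,0,0,0,0],[0,0,0,0,0,0]]]' 0.054;  python3 -c "
from h import *
to((.422,.279,.37),(.422,.279,.02))"
```

```text
clock: 31.38
tool_pos: [0.3985, 0.1406, 0.3691]
eef_rot: [0.992, 0.129, -0.002, 0.001]
contact_force: [0.3, -0.9, -0.2]
opening: 0.614
finger_force: 0.0
tcp [0.3985 0.1406 0.3691] yaw -75.2 q [-0.55  0.25  0.13  1.94 -0.04  0.96 -1.71] t 31.38 F [ 0.3 -0.9 -0.2] op 0.0541 ff 0.0
(0.422, 0.279, 0.37) [  58.2 -127.7   -1.2]
(0.422, 0.279, 0.02) [ 1.2e+00 -3.0e-01  3.5e+02]
```

```bash
python3 -m jog '[[[0.015,-0.032,0,0,0,0],[0.015,-0.032,0,0,0,0],[0.015,-0.032,0,0,0,0],[0.0135,-0.032,0.02,0,0,0],[0,0,0.04,0,0,0],[0,0,0.05,0,0,0],[0,0,0.05,0,0,0],[0,0,0.05,0,0,0],[0,0,0.04,0,0,0],[0,0,0.02,0,0,0],[0,0,0,0,0,0],[0,0,0,0,0,0]]]';  python3 -c "
from h import *
to((.422,.279,.018))"
```

```text
clock: 32.88
tool_pos: [0.4235, 0.2791, 0.1002]
eef_rot: [0.992, 0.128, -0.0, 0.0]
contact_force: [0.4, -1.1, 0.5]
opening: 0.609
finger_force: 0.0
tcp [0.4235 0.2791 0.1002] yaw -75.3 q [-0.7   0.77  0.04  2.04 -0.08  0.34 -1.91] t 32.88 F [ 0.4 -1.1  0.5] op 0.0537 ff 0.0
(0.422, 0.279, 0.018) [-1.4 -0.3 82.2]
```

```bash
python3 -m jog '[[[-0.0015,0,0.02,0,0,0],[0,0,0.02,0,0,0],[0,0,0.02,0,0,0],[0,0,0.015,0,0,0],[0,0,0.007,0,0,0],[0,0,0,0,0,0],[0,0,0,0,0,0]]]'; python3 -m jog '[[[0,0,0,0,0,0],[0,0,0,0,0,0],[0,0,0,0,0,0],[0,0,0,0,0,0],[0,0,0,0,0,0],[0,0,0,0,0,0],[0,0,0,0,0,0]]]' 0 25; python3 -c "
from h import *
to((.422,.279,.018))"
```

```text
clock: 33.75
tool_pos: [0.4219, 0.2785, 0.0181]
eef_rot: [0.992, 0.128, -0.0, 0.0]
contact_force: [-0.6, -0.5, -0.6]
opening: 0.614
finger_force: 0.0
clock: 34.62
tool_pos: [0.4217, 0.2786, 0.0178]
eef_rot: [0.992, 0.128, -0.001, 0.0]
contact_force: [-1.0, 0.6, 5.1]
opening: 0.412
finger_force: 25.0
tcp [0.4217 0.2786 0.0178] yaw -75.3 q [-0.68  0.93  0.02  2.06 -0.08  0.15 -1.91] t 34.62 F [-1.   0.6  5.1] op 0.0363 ff 25.0
(0.422, 0.279, 0.018) [ 0.4 -0.3 -0.2]
```

```bash
python3 -m jog '[[[0,0,-0.01,0,0,0],[0,0,-0.03,0,0,0],[0,0,-0.04,0,0,0],[0,0,-0.04,0,0,0],[0,0,-0.05,0,0,0],[0,0,-0.05,0,0,0],[0,0,-0.05,0,0,0],[0,0,-0.04,0,0,0],[-0.015,0.032,-0.03,0,0,0],[-0.015,0.032,0,0,0,0],[-0.015,0.032,0,0,0,0],[-0.013,0.032,0,0,0,0]]]'; python3 -m jog '[[[0,0,0,0,0,-0.12],[0,0,0,0,0,-0.12],[0,0,0,0,0,-0.12],[0,0,0,0,0,-0.12],[0,0,0,0,0,0],[0,0,0,0,0,0]]]'; python3 -c "
from h import *
to((.42,-.04,.36),(.408,-.284,.36))"
```

```text
clock: 36.12
tool_pos: [0.3974, 0.1387, 0.3579]
eef_rot: [0.992, 0.128, -0.001, 0.001]
contact_force: [0.6, -0.4, -0.5]
opening: 0.417
finger_force: 25.0
clock: 36.88
tool_pos: [0.3982, 0.14, 0.3578]
eef_rot: [0.933, 0.359, -0.001, 0.0]
contact_force: [0.3, 0.2, -1.0]
opening: 0.415
finger_force: 25.0
tcp [0.3982 0.14   0.3578] yaw -47.9 q [-0.47  0.26  0.03  1.96 -0.01  0.93 -1.27] t 36.88 F [ 0.3  0.2 -1. ] op 0.0366 ff 25.0
(0.42, -0.04, 0.36) [-104.4  148.3   -2. ]
(0.408, -0.284, 0.36) [-172.4  173.1    0.4]
```

```bash
python3 -m jog '[[[-0.01,0.015,0,0,0,0],[-0.022,0.031,0,0,0,0],[-0.024,0.034,0,0,0,0],[-0.024,0.034,0,0,0,0],[-0.024,0.034,0,0,0,0],[-0.03,0.03,0,0,0,0],[-0.03,0.03,0,0,0,0],[-0.03,0.03,0,0,0,0],[-0.03,0.03,0,0,0,0],[-0.03,0.03,0,0,0,0],[-0.015,0.015,0,0,0,0],[-0.008,0.008,0,0,0,0]]]'; python3 -m jog '[[[0,0,0.01,0,0,0],[0,0,0.03,0,0,0],[0,0,0.04,0,0,0],[0,0,0.04,0,0,0],[0,0,0.04,0,0,0],[0,0,0.04,0,0,0],[0,0,0.04,0,0,0],[0,0,0.03,0,0,0],[0,0,0.02,0,0,0],[0,0,0,0,0,0],[0,0,0,0,0,0]]]'; python3 -c "
from h import *
to((.408,-.284,.03))"
```

```text
clock: 38.38
tool_pos: [0.4084, -0.2846, 0.3581]
eef_rot: [0.933, 0.359, -0.001, 0.0]
contact_force: [0.3, -0.3, -0.3]
opening: 0.414
finger_force: 25.0
clock: 39.75
tool_pos: [0.4088, -0.2834, 0.0688]
eef_rot: [0.933, 0.36, -0.001, 0.0]
contact_force: [-0.6, -0.1, -0.5]
opening: 0.42
finger_force: 25.0
tcp [ 0.4088 -0.2834  0.0688] yaw -47.8 q [ 0.48  0.83  0.06  2.08 -0.18  0.24 -0.14] t 39.75 F [-0.6 -0.1 -0.5] op 0.037 ff 25.0
(0.408, -0.284, 0.03) [-0.9 -0.1 38.8]
```

```bash
python3 -m jog '[[[-0.001,0,0.015,0,0,0],[0,0,0.01,0,0,0],[0,0,0.005,0,0,0],[0,0,0,0,0,0],[0,0,0,0,0,0]]]'; python3 - <<'E'
from h import *
to((.408,-.284,.0298))
s=snapshot("scene")
cv2.imwrite("pics/i.png",cv2.resize(s["frame"][150:290,350:480],None,fx=4,fy=4)[:,:,::-1])
print((proj(s,[(.51,-.194,.012),(.4583,-.2376,.012),(.408,-.284,.012),(.408,-.284,.021)])-[350,150])*4)
E
```

```text
clock: 40.38
tool_pos: [0.4076, -0.2848, 0.0384]
eef_rot: [0.933, 0.36, -0.001, 0.0]
contact_force: [0.4, 0.3, -0.3]
opening: 0.421
finger_force: 25.0
tcp [ 0.4076 -0.2848  0.0384] yaw -47.8 q [ 0.49  0.89  0.04  2.09 -0.18  0.17 -0.14] t 40.38 F [ 0.4  0.3 -0.3] op 0.0371 ff 25.0
(0.408, -0.284, 0.0298) [ 0.8 -0.3  8.6]
[[189.04285828 285.6009499 ]
 [223.40819264 336.92717644]
 [265.64016028 393.24655897]
 [267.20627877 382.40322719]]
```

View pics/i.png

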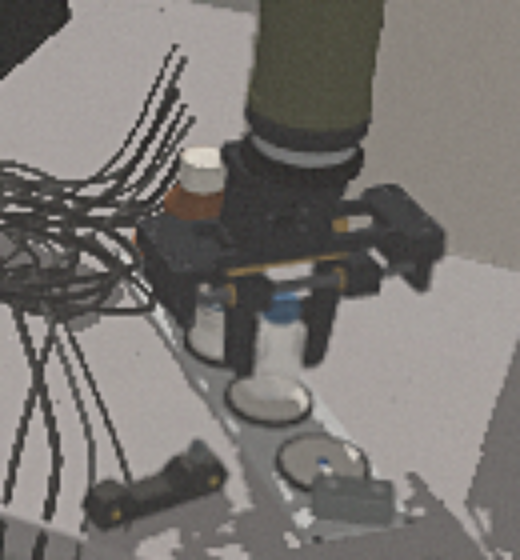

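The wash bottle appears right of centre (body ~x 281 against expected ~272). I'll zoom in for a closer look before lowering.

```bash
python3 - <<'E'
from h import *
s=snapshot("scene"); x0,y0=395,215
im=cv2.resize(s["frame"][y0:y0+50,x0:x0+50],None,fx=11,fy=11,interpolation=cv2.INTER_CUBIC)
def circ(c,r,col):
    a=np.linspace(0,6.3,60); P=np.c_[c[0]+r*np.cos(a),c[1]+r*np.sin(a),np.full(60,c[2])]
    q=((proj(s,P)-[x0,y0]+.5)*11-.5).astype(np.int32); cv2.polylines(im,[q],False,col,1)
circ((.408,-.284,.012),.03,(0,255,0)); circ((.408,-.284,.0206),.019,(255,0,0)); circ((.408,-.284,.0206+.044),.019,(255,0,0))
cv2.imwrite("pics/j.png",im[:,:,::-1])
E
```

```text
(no output)
```

View pics/j.png

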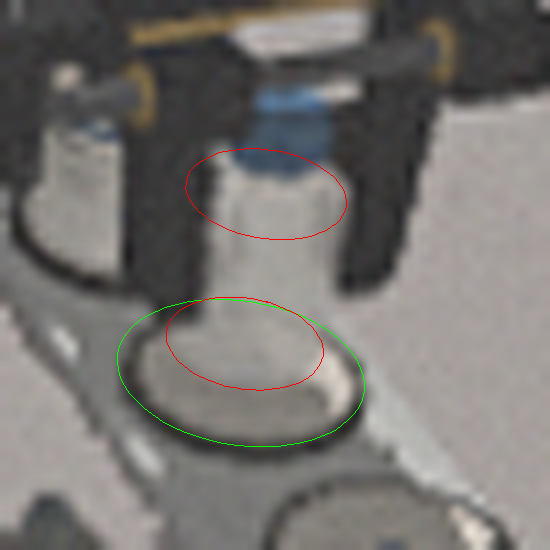

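The right edge (x≈335) matches the drawn prediction, and the left side is just hidden by the near finger, so the bottle is centred. Lowering and releasing.

```bash
python3 -m jog '[[[0,0,0.003,0,0,0],[0,0,0.003,0,0,0],[0,0,0.002,0,0,0],[0,0,0.001,0,0,0],[0,0,0,0,0,0],[0,0,0,0,0,0]]]'; python3 -m jog '[[[0,0,0,0,0,0],[0,0,0,0,0,0],[0,0,0,0,0,0],[0,0,-0.01,0,0,0],[0,0,-0.03,0,0,0],[0,0,-0.05,0,0,0],[0,0,-0.06,0,0,0],[0,0,-0.06,0,0,0],[0,0,-0.06,0,0,0],[0,0,-0.05,0,0,0],[0,0,-0.01,0,0,0]]]' 0.052;  python3 -c "
from h import *
to((.42,-.04,.37),(.4,.163,.37))"
```

```text
clock: 41.22
tool_pos: [0.4074, -0.2847, 0.0298]
eef_rot: [0.933, 0.36, -0.001, 0.0]
contact_force: [-1.1, 1.3, 7.2]
opening: 0.419
finger_force: 25.0
clock: 42.6
tool_pos: [0.4089, -0.2851, 0.3631]
eef_rot: [0.933, 0.36, 0.001, 0.003]
contact_force: [0.8, 0.0, -1.0]
opening: 0.592
finger_force: 0.0
tcp [ 0.4089 -0.2851  0.3631] yaw -47.8 q [ 0.37  0.37  0.21  1.77 -0.09  1.   -0.22] t 42.6 F [ 0.8  0.  -1. ] op 0.0522 ff 0.0
(0.42, -0.04, 0.37) [ 172.8 -174.2   -8. ]
(0.4, 0.163, 0.37) [ 121.5 -163.9   -1.1]
```

```bash
python3 -m jog '[[[0.014,-0.014,0,0,0,0],[0.03,-0.03,0,0,0,0],[0.04,-0.04,0,0,0,0],[0.04,-0.04,0,0,0,0],[0.04,-0.04,0,0,0,0],[0.03,-0.033,0,0,0,0],[0.028,-0.038,0,0,0,0],[0.028,-0.038,0,0,0,0],[0.028,-0.038,0,0,0,0],[0.016,-0.027,0,0,0,0],[0,0,0,0,0,0],[0,0,0,0,0,0]]]' 0.044;  python3 -c "
from h import *
to((.4,.163,.1),(.4,.163,.017))"
```

```text
clock: 44.1
tool_pos: [0.3985, 0.1623, 0.3582]
eef_rot: [0.933, 0.359, -0.002, 0.001]
contact_force: [1.0, 0.3, -0.1]
opening: 0.501
finger_force: 0.0
tcp [0.3985 0.1623 0.3582] yaw -47.9 q [-0.53  0.27  0.05  1.94 -0.02  0.94 -1.31] t 44.1 F [ 1.   0.3 -0.1] op 0.0441 ff 0.0
(0.4, 0.163, 0.1) [  2.6   0.5 258.2]
(0.4, 0.163, 0.017) [ 0.3 -0.  83. ]
```

```bash
python3 -m jog '[[[0.001,0.0005,0.02,0,0,0],[0,0,0.04,0,0,0],[0,0,0.05,0,0,0],[0,0,0.05,0,0,0],[0,0,0.05,0,0,0],[0,0,0.03,0,0,0],[0,0,0.02,0,0,0],[0,0,0,0,0,0],[0,0,0,0,0,0]]]';  python3 - <<'E'
from h import *
to((.4,.163,.017))
t=snapshot("top");s=snapshot("scene")
b=cv2.resize(t["frame"][130:270,210:350],None,fx=2.8,fy=2.8);a=cv2.resize(s["frame"][110:250,220:360],None,fx=2.8,fy=2.8)
cv2.imwrite("pics/k.png",np.hstack([a,b])[:,:,::-1])
E
```

```text
clock: 45.22
tool_pos: [0.4001, 0.1628, 0.0993]
eef_rot: [0.933, 0.359, -0.001, 0.001]
contact_force: [-0.2, 0.2, -0.5]
opening: 0.495
finger_force: 0.0
tcp [0.4001 0.1628 0.0993] yaw -47.9 q [-0.5   0.73  0.01  2.25 -0.03  0.16 -1.3 ] t 45.23 F [-0.2  0.2 -0.5] op 0.0436 ff 0.0
(0.4, 0.163, 0.017) [ 0.2 -0.3 82.3]
```

View pics/k.png

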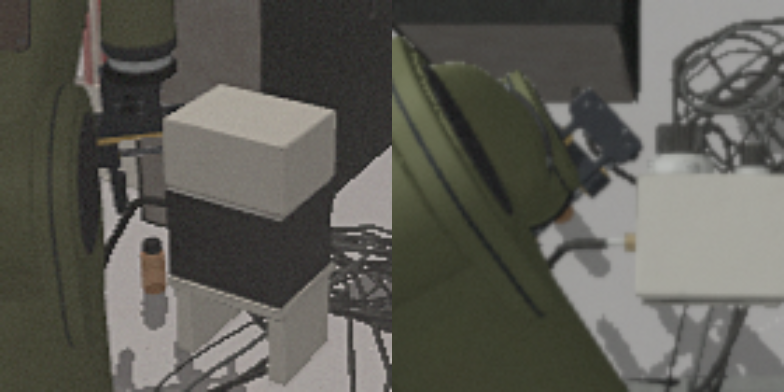

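The gripper is over the vial, clear of box and tower. Joint 6 is near its lower limit (0.16), so I'll tilt the tool about its closing axis, which keeps the pads parallel to the vial, and grip a bit higher.

```bash
python3 -m jog '[[[0,0,0,0,-0.04,0],[0,0,0,0,-0.035,0],[0.0015,0,0.02,0,0,0],[0.0015,0,0.02,0,0,0],[0,0,0,0,0,0],[0,0,0,0,0,0]]]';  python3 - <<'E'
from h import *
to((.4,.163,.027))
print(R.from_quat(get_state()["eef_rot"]).as_matrix()[:,2].round(3))
E
```

```text
clock: 46.08
tool_pos: [0.3999, 0.1636, 0.0594]
eef_rot: [0.932, 0.36, -0.035, 0.014]
contact_force: [-0.3, 0.6, -0.7]
opening: 0.501
finger_force: 0.0
tcp [0.3999 0.1636 0.0594] yaw -47.8 q [-0.53  0.83  0.03  2.2  -0.03  0.18 -1.31] t 46.08 F [-0.3  0.6 -0.7] op 0.0441 ff 0.0
(0.4, 0.163, 0.027) [ 2.1  0.5 32.4]
[-0.056 -0.051 -0.997]
```

```bash
python3 -m jog '[[[0.001,0,0.012,0,0,0],[0.001,0,0.012,0,0,0],[0.0005,0,0.008,0,0,0],[0,0,0.004,0,0,0],[0,0,0,0,0,0],[0,0,0,0,0,0]]]'; python3 -m jog '[[[0,0,0,0,0,0],[0,0,0,0,0,0],[0,0,0,0,0,0],[0,0,0,0,0,0],[0,0,0,0,0,0],[0,0,0,0,0,0],[0,0,0,0,0,0]]]' 0 20; python3 -c "
from h import *
to((.4,.163,.35))"
```

```text
clock: 46.82
tool_pos: [0.3994, 0.1633, 0.0226]
eef_rot: [0.932, 0.36, -0.036, 0.014]
contact_force: [0.6, -0.4, 0.1]
opening: 0.502
finger_force: 0.0
clock: 47.7
tool_pos: [0.3994, 0.1634, 0.0226]
eef_rot: [0.932, 0.36, -0.036, 0.014]
contact_force: [0.5, 0.5, 2.8]
opening: 0.292
finger_force: 20.0
tcp [0.3994 0.1634 0.0226] yaw -47.8 q [-0.52  0.91  0.03  2.21 -0.03  0.1  -1.31] t 47.7 F [0.5 0.5 2.8] op 0.0257 ff 20.0
(0.4, 0.163, 0.35) [ -24.9    0.7 -326.5]
```

```bash
python3 -m jog '[[[-0.001,0,-0.01,0,0,0],[-0.002,0,-0.03,0,0,0],[-0.003,0,-0.04,0,0,0],[-0.003,0,-0.04,0,0,0],[-0.004,0,-0.05,0,0,0],[-0.004,0,-0.05,0,0,0],[-0.004,0,-0.05,0,0,0],[-0.003,0,-0.04,0,0,0],[-0.001,0,-0.015,0,0,0],[0,0,0,0,0,0]]]'; python3 -c "
from h import *
to((.42,-.04,.35),(.3564,-.336,.35),(.3564,-.336,.045))"
```

```text
clock: 48.95
tool_pos: [0.3993, 0.1633, 0.3495]
eef_rot: [0.932, 0.36, -0.035, 0.014]
contact_force: [-0.9, -0.4, -0.5]
opening: 0.291
finger_force: 20.0
tcp [0.3993 0.1633 0.3495] yaw -47.8 q [-0.57  0.32  0.09  1.9  -0.01  1.   -1.32] t 48.95 F [-0.9 -0.4 -0.5] op 0.0256 ff 20.0
(0.42, -0.04, 0.35) [-120.9  164.5    8.6]
(0.3564, -0.336, 0.35) [-245.2  176.6   18.4]
(0.3564, -0.336, 0.045) [ 2.280e+01 -1.000e-01  3.041e+02]
```

```bash
python3 -m jog '[[[-0.01,0.014,0.0006,0,0,0],[-0.02,0.028,0.0014,0,0,0],[-0.024,0.032,0.0016,0,0,0],[-0.024,0.032,0.0017,0,0,0],[-0.024,0.032,0.0017,0,0,0],[-0.019,0.0265,0.0016,0,0,0],[-0.035,0.025,0.0026,0,0,0],[-0.035,0.025,0.0026,0,0,0],[-0.035,0.025,0.0026,0,0,0],[-0.035,0.025,0.0026,0,0,0],[-0.035,0.025,0.0026,0,0,0],[-0.035,0.025,0.0026,0,0,0]]]'; python3 -m jog '[[[-0.024,0.018,0.0019,0,0,0],[-0.011,0.0086,0.0009,0,0,0],[0.002,0,0.02,0,0,0],[0.003,0,0.04,0,0,0],[0.003,0,0.04,0,0,0],[0.003,0,0.04,0,0,0],[0.003,0,0.04,0,0,0],[0.003,0,0.04,0,0,0],[0.002,0,0.03,0,0,0],[0.001,0,0.02,0,0,0],[0,0,0,0,0,0],[0,0,0,0,0,0]]]'; python3 -c "
from h import *
to((.3564,-.336,.044))"
```

```text
clock: 50.45
tool_pos: [0.3624, -0.2943, 0.3486]
eef_rot: [0.932, 0.359, -0.037, 0.013]
contact_force: [1.5, -0.5, -0.3]
opening: 0.296
finger_force: 20.0
clock: 51.95
tool_pos: [0.3559, -0.3363, 0.0794]
eef_rot: [0.932, 0.36, -0.036, 0.014]
contact_force: [0.3, 0.0, -0.5]
opening: 0.294
finger_force: 20.0
tcp [ 0.3559 -0.3363  0.0794] yaw -47.8 q [ 0.52  0.81  0.15  2.09 -0.12  0.26 -0.09] t 51.95 F [ 0.3  0.  -0.5] op 0.0259 ff 20.0
(0.3564, -0.336, 0.044) [ 3.3  0.1 35.2]
```

```bash
python3 -m jog '[[[0.001,0,0.015,0,0,0],[0.001,0,0.012,0,0,0],[0.001,0,0.008,0,0,0],[0,0,0.005,0,0,0],[0,0,0.003,0,0,0],[0,0,0.002,0,0,0],[0,0,0,0,0,0],[0,0,0,0,0,0]]]'; python3 -c "
from h import *
to((.3564,-.336,.0346))"
```

```text
clock: 52.95
tool_pos: [0.3556, -0.3369, 0.0345]
eef_rot: [0.932, 0.36, -0.036, 0.014]
contact_force: [-0.3, 1.4, 6.1]
opening: 0.294
finger_force: 20.0
tcp [ 0.3556 -0.3369  0.0345] yaw -47.8 q [ 0.54  0.9   0.12  2.1  -0.13  0.16 -0.09] t 52.95 F [-0.3  1.4  6.1] op 0.0259 ff 20.0
(0.3564, -0.336, 0.0346) [ 1.2 -0.2 -0.2]
```

Contact is felt at the expected height, so I'll release, retreat straight up and move away for a check.

```bash
python3 -m jog '[[[0,0,0,0,0,0],[0,0,0,0,0,0],[0,0,0,0,0,0],[-0.001,0,-0.01,0,0,0],[-0.002,0,-0.03,0,0,0],[-0.004,0,-0.05,0,0,0],[-0.004,0,-0.05,0,0,0],[-0.004,0,-0.06,0,0,0],[-0.004,0,-0.06,0,0,0],[-0.004,0,-0.05,0,0,0]]]' 0.042; python3 -m jog '[[[0.014,-0.014,0,0,0,0],[0.03,-0.03,0,0,0,0],[0.04,-0.04,0,0,0,0],[0.04,-0.04,0,0,0,0],[0.04,-0.04,0,0,0,0],[0.04,-0.034,0,0,0,0],[0.04,-0.03,0,0,0,0],[0.03,-0.03,0,0,0,0],[0.03,-0.03,0,0,0,0],[0,0,0,0,0,0],[0,0,0,0,0,0]]]'; python3 - <<'E'
from h import *
to((.4,0,.35))
t=snapshot("top"); s=snapshot("scene")
def ann(s,x0,y0,w,h,f):
    im=cv2.resize(s["frame"][y0:y0+h,x0:x0+w],None,fx=f,fy=f,interpolation=cv2.INTER_CUBIC)
    for c,r,H in [((.5101,-.194),.018,.107),((.4583,-.2376),.015,.083),((.408,-.284),.013,.067),((.3564,-.336),.011,.058)]:
        a=np.linspace(0,6.3,60); P=np.c_[c[0]+r*np.cos(a),c[1]+r*np.sin(a),np.full(60,.012+H)]
        cv2.polylines(im,[((proj(s,P)-[x0,y0]+.5)*f-.5).astype(np.int32)],False,(255,0,0),1)
    return im
a=ann(t,365,130,115,115,5);b=ann(s,380,165,70,115,5)[:575]
im=np.hstack([cv2.resize(a,(450,450)),cv2.resize(b,(274,450))]); cv2.imwrite("pics/l.png",im[:,:,::-1])
E
```

```text
clock: 54.2
tool_pos: [0.3559, -0.3359, 0.3478]
eef_rot: [0.932, 0.36, -0.035, 0.015]
contact_force: [0.3, -0.3, -0.7]
opening: 0.471
finger_force: 0.0
clock: 55.58
tool_pos: [0.3869, 0.0799, 0.3216]
eef_rot: [0.932, 0.359, -0.036, 0.014]
contact_force: [0.2, 1.0, -0.3]
opening: 0.475
finger_force: 0.0
tcp [0.3869 0.0799 0.3216] yaw -47.9 q [-0.45  0.3   0.14  2.04 -0.01  0.87 -1.14] t 55.58 F [ 0.2  1.  -0.3] op 0.0418 ff 0.0
(0.4, 0, 0.35) [-46.   68.  -24.9]
```

View pics/l.png

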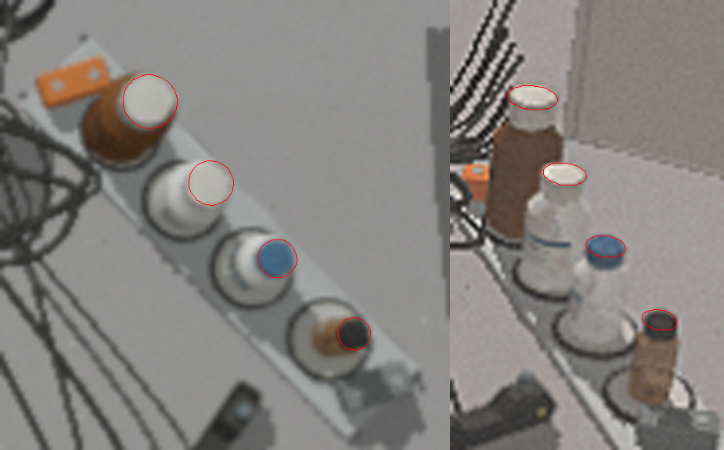

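All four caps coincide with their predicted circles in both views, upright and centred on their seats in the right order; the robot is clear.

```bash
python3 -c "
from plant import *
print(finish_job())"
```

```text
the job is handed in; nothing more can be done
None
```

The four bottles stand upright and centred to within about 2 mm on their seats, tallest at the orange end down to the vial at the grey end, and the job is handed in at 56 s; the beaker was never approached closely, though I did not re-check it in the final picture.

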